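Set the sealing time on the sweet-shop bag sealer

ROBOT

A 6-joint arm with a two-finger parallel gripper is mounted at the origin on the work surface. World frame = base frame: x ahead of the robot, y to its left, z up, the work surface at z = 0. Lengths are in mm, angles in rad, forces in N, time in s.
With the tool pointing down it reaches from about 350 to 875 mm from the base axis. Payload 4.2 kg.
Tool frame: the origin (TCP) lies on the mounting face of the last link; the fingertips stand 173 mm ahead of it and the grasp point (between the pads) lies 155 mm ahead of it; z points along the fingers, y is the direction in which the jaws open and shut (so a half turn about z gives the same grasp; the last joint's range is limited). The gripper opens to 85 mm and grips with 20 to 120 N. Pads are 22 mm wide; open, the fingers measure 114 mm over their backs; the gripper's body (76 mm by 85 mm) begins 54 mm behind the grasp point. The pads swing forward as they close: fully open they stand 13 mm farther back than shut.
Start: joints at [-0.867, 0.385, 0.008, 0, -1.194, -0.259], TCP at [268.936, -564.157, 404.712] pointing down, gripper open.
Joint ranges: [-3.14, 3.14], [-1.21, 2.06], [-1.07, 1.41], [-3.16, 2.05], [-2.99, -0.16], [-3.1, 3.1]. Speed limits (rad/s): [2.79, 2.79, 3.14, 3.14, 3.14, 3.14].

INTERFACE

Orientations are given as a unit quaternion [x, y, z, w].
In Python, from bench import arm gives the robot as it stands.
- The arm moves only by the shell command python3 -m jog 'ROWS' [OPENING]. ROWS is JSON, a list that holds one entry, the list of rows, each a list of 4 numbers: the shift along the tool's x, y, z in mm, then the turn about the tool's z in degrees. In form: [[[x, y, z, spin], ...]]. A call has exactly 5 rows; each row is the pose to reach, as a shift and turn from the pose measured when the call began, along the tool's axes at that moment; what a row does not reach only later rows make up. A row lasts 1/8 s, in which the tool goes at most 62.5 mm and 10.7 degrees, less where a joint would pass 70% of its speed; a pose out of reach is approached as far as the arm can. A call with a gripper value outside its range is refused whole. OPENING is the finger opening in mm, from 0 to 85.4, set as the call begins (- or left out, the last holds). The fingers move at their own pace and stop on an object; the grip force is fixed at half the most. Time passes only in rows, so rows that repeat a pose let the fingers close, or fill a call up. It gives the time, the measured TCP pose, the force and the opening at its end, in the units of the state.
- arm.read_state(): the state, without advancing time (a new reading comes with each control period).
- arm.get_image(name): name is "scene" or "top"; returns (picture, depth): 384x512x3 uint8, blue, green, red; 384x512 float32, mm along the optical axis (not along the pixel's ray), 0 where there is no reading.
- arm.camera_params(name): a dict with "mtx" (3x3 intrinsics, pixels), "R" (3x3) and "t" (3): a world point X has camera coordinates R X + t. Camera axes: x right, y down, z forward; pixel columns grow to the right and rows downward; lengths in mm; the calibration is good to about 2 mm. A picture is of the moment at which its call begins. camera_params takes no time and is no camera call.
- arm.job_done(): hands the job in, once; it reports no verdict.
The state is a dict: "clock": time; "joints": joint angles; "joint_vel": joint speeds; "joint_efforts": joint torques, N m; "position": TCP position; "ee_rot": TCP orientation; "contact_force": force on the tool from outside, world axes, zero at the start; "wrist_torque": the same for the moment, N m; "gripper_width": finger opening in mm.
Only numpy, scipy, OpenCV 4.12 (cv2) and the standard library are available. Lean on these libraries where they do the work, as an engineer would, in place of code of your own. Each camera call takes 0.05 s, during which the arm holds its last target.

TASK

The next sweets go into medium-thick bags: set the bag sealer's pull-to-set dial to the middle one of its three dots. Pull the dial up to its stop to unlock it and turn it clockwise to the middle dot; the scale label sits a little askew, so from there ease it on clockwise with light pressure until you feel the first lock slot past that dot, and push the dial fully home in it. Never force the dial against its lock or stops, and leave the press bar and everything else as it is.

Things in the scene. Friction and masses are not known exactly. Their poses are not given: they have to be found in the camera images.
- sealer: white table-top bag sealer, 75 mm high, fixed. Origin: on the table, under the dial's axis; z up. Housing: x -70 to 125 mm, y -195 to 265 mm. Flat grey panel on top, dial at x = y = 0, a rocker switch and two lamps (8 mm high) at y = 90 to 157 mm. Its aluminium press bar lies along y at x = 79 to 117 mm, at most 145 mm above the table
- dial: black dial: round skirt 56 mm across, its top 9.5 mm above the panel; on it a straight grip bar 46 mm long, 13 mm thick, up to 44.5 mm above the panel, centred on the axis. Origin: on its vertical axis, level with the panel (75 mm above the table) when home, rising with the dial. x runs along the grip bar to the pointer end (white line on bar and skirt), z up
- dial_out (a joint): how far the dial is pulled up, m: 0 home (its pin stands 8 mm deep in a slotted lock ring inside, so it cannot leave its slot), 0.008 when the pin rests on the ring between slots, about 0.011 at the upper stop. No spring; slide friction of about 4 N holds it where it is left. Ring and stops are rigid: more than 20 N against them, beyond that friction, is forcing
- dial_turn (a joint): dial angle, rad, growing clockwise from above (against yaw), friction 0.05 N m. 0: pointer at the open circle, OFF, 0.6 rad counter-clockwise of the sealer's +x; starts within 0.08 of it in a wide recess. Small, middle, large dot: 0.40, 0.95, 1.50. Each dot's slot comes 0.09 to 0.42 past its dot (all alike, unseen) and leaves the pin only 0.036 of play either way
- bar_end (a point): top of the black handle at the free end of the sealer's aluminium press bar, which is hinged at its other end and held by friction; leave it
- jar: glass jar with steel lid, 84 mm across, 150 mm tall, origin at the centre of its underside; bystander
- tin: plain metal tin, 74 mm across, 110 mm tall, origin at the centre of its underside; bystander
- carton: yellow carton 70 x 70 x 150 mm, with folded top to 175 mm, origin at the centre of its underside; bystander
- scoop: metal sweet scoop with black handle, 70 x 185 mm, 42 mm high, lying in front of the sealer, length along its y, origin on its underside near the middle; bystander
- tape: cardboard ring of a tape roll, 90 mm across, 30 mm high, lying flat in front of the sealer, origin at the centre of its underside; bystander
- sweet: one twist-wrapped sweet, 50 mm long, 20 mm thick, lying on the sealer's panel about 205 mm from the dial, origin on its underside; bystander

How it is judged:
By the outcome, as a careful person would: the job done as asked, in the order asked, and still so for the second after the job is handed in, with the robot touching nothing.
It also fails if it takes over 64 s, if anything falls off the work surface, if the arm or the gripper's body presses on something with over 40 N, if the wrist force passes 120 N, or if a joint passes its speed limit or range.

## Working session

There is one attempt and no reset: what is moved stays moved. The work goes in short steps, Python scripts to look and compute and a shell command to move; the robot and the scene stay as the last step left them, time stands still between calls to the robot, and variables do not carry over. Pictures are saved under pics/ and viewed, and the job is handed in when it is done.

```bash
mkdir -p pics; cat > h.py <<'E'
import numpy as np, cv2, json
from bench import arm
from scipy.spatial.transform import Rotation as R
def snap(n,tag):
    im,d=arm.get_image(n); cv2.imwrite(f'pics/{tag}.png',im); np.save(f'pics/{tag}.npy',d); return im,d
def px2w(n,u,v,z):
    p=arm.camera_params(n); K,Rm,t=map(np.array,(p['mtx'],p['R'],p['t']))
    ray=Rm.T@np.linalg.inv(K)@[u,v,1]; c=-Rm.T@t
    return c+ray*(z-c[2])/ray[2]
def w2px(n,X):
    p=arm.camera_params(n); K,Rm,t=map(np.array,(p['mtx'],p['R'],p['t']))
    q=K@(Rm@np.array(X)+t); return q[:2]/q[2]
E
python3 - <<'E'
from h import *
for n in('scene','top'):
    snap(n,n+'0'); p=arm.camera_params(n); Rm=np.array(p['R']); print(n,-Rm.T@np.array(p['t']),Rm.round(2).tolist())
s=arm.read_state(); print(s)
E
ls
```

```text
scene [1160.90337736  670.63439668 1402.79054062] [[-0.72, 0.69, 0.01], [0.57, 0.6, -0.56], [-0.39, -0.4, -0.83]]
top [ 356.42382041   12.91579201 1623.97885531] [[-0.03, -1.0, -0.0], [-0.99, 0.03, -0.12], [0.12, -0.0, -0.99]]
{'clock': 0.1, 'joints': array([-8.67388869e-01,  3.85468097e-01,  6.75807409e-03, -4.40536352e-04,
       -1.19401495e+00, -2.58587312e-01]), 'joint_vel': array([-0.00313384, -0.00268892,  0.00446719,  0.00265944,  0.00052036,
        0.00156303]), 'joint_efforts': array([-2.79477426e-04, -3.93320560e+01,  1.88929421e+01,  4.19794455e+00,
       -2.60881628e-03, -1.24460527e-06]), 'position': array([ 268.87693739, -563.99927906,  403.73507494]), 'ee_rot': array([-2.20501623e-01,  9.75386109e-01,  9.49629009e-04, -2.64648502e-04]), 'contact_force': array([ 0.26310405, -0.32321503,  0.64501919]), 'wrist_torque': array([0.04042865, 0.03131929, 0.03172465]), 'gripper_width': 85.16207633527958}
h.py
pics
```

View pics/top0.png

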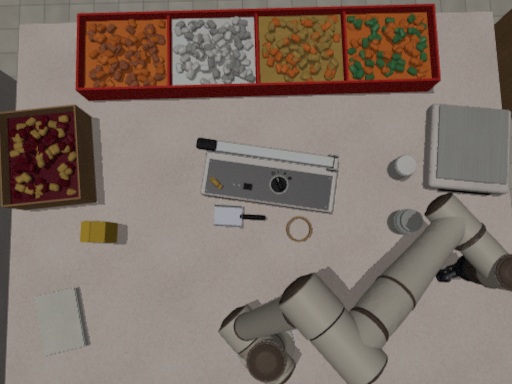

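View pics/scene0.png

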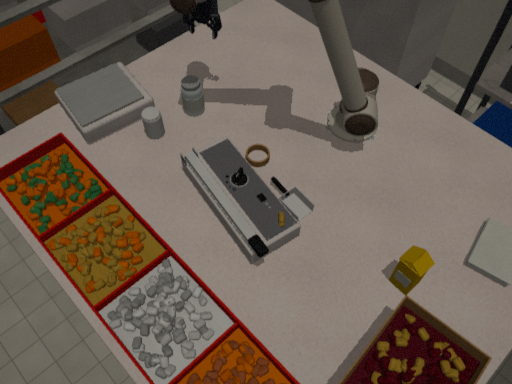

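```bash
python3 - <<'E'
from h import *
a=cv2.imread('pics/top0.png')[130:220,190:350]; cv2.imwrite('pics/topc.png',cv2.resize(a,None,fx=5,fy=5,interpolation=cv2.INTER_CUBIC))
a=cv2.imread('pics/top0.png')[160:210,245:310]; cv2.imwrite('pics/topd.png',cv2.resize(a,None,fx=12,fy=12,interpolation=cv2.INTER_CUBIC))
a=cv2.imread('pics/scene0.png')[150:210,200:280]; cv2.imwrite('pics/scd.png',cv2.resize(a,None,fx=10,fy=10,interpolation=cv2.INTER_CUBIC))
E
```

```text
(no output)
```

View pics/topc.png

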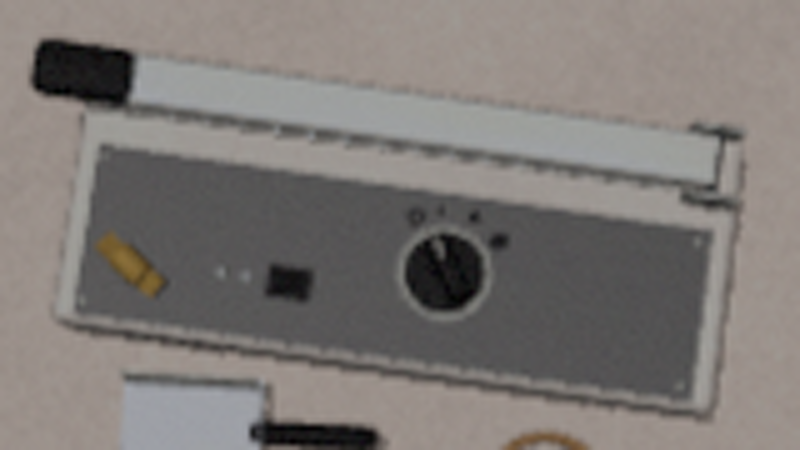

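View pics/topd.png

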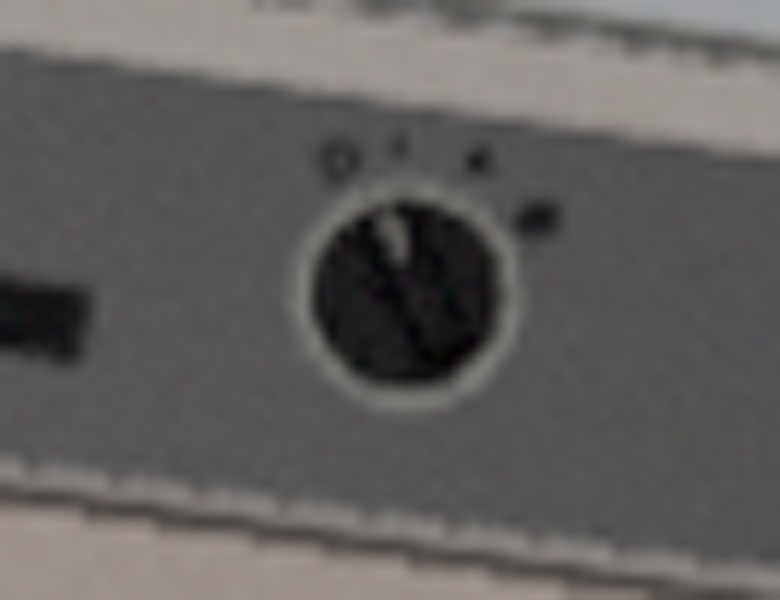

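View pics/scd.png

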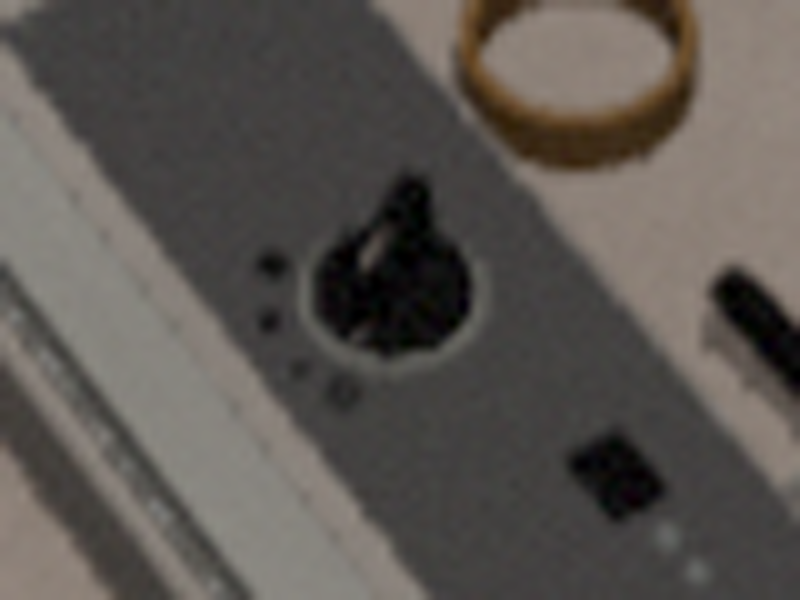

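```bash
python3 - <<'E'
from h import *
T=lambda u,v,z,o=(190,130),f=5: px2w('top',o[0]+(u+.5)/f-.5,o[1]+(v+.5)/f-.5,z)
P=[T(*q,75) for q in((104,152),(697,241),(680,385),(80,302))]
for p in P: print(p.round(1))
v=[P[0]-P[1],P[3]-P[2]]
for w in v: print('sealer yaw',np.arctan2(w[1],w[0])-np.pi/2, np.linalg.norm(w))
c=T(407,296,75,(245,160),12); print('dial centre ring top',c)
S=lambda u,v,z:px2w('scene',200+(u+.5)/10-.5,150+(v+.5)/10-.5,z)
print('scene ring',S(393,290,76))
# depth top
d=np.load('pics/top0.npy'); 
p=arm.camera_params('top');K,Rm,t=map(np.array,(p['mtx'],p['R'],p['t']))
def cloud(n,d,u0,u1,v0,v1):
    p=arm.camera_params(n);K,Rm,t=map(np.array,(p['mtx'],p['R'],p['t']))
    V,U=np.mgrid[v0:v1,u0:u1]; z=d[v0:v1,u0:u1]
    q=np.linalg.inv(K)@np.stack([U.ravel(),V.ravel(),np.ones(U.size)])*z.ravel()
    return (Rm.T@(q-t[:,None])).T[z.ravel()>0]
X=cloud('top',d,262,295,168,202); 
b=X[(X[:,2]>100)]; print('bar pts',len(b),b.mean(0),b.max(0))
m=b[:,:2]-b[:,:2].mean(0); w,V=np.linalg.eigh(m.T@m); print('bar dir',V[:,1],np.arctan2(V[1,1],V[0,1]),w)
X2=cloud('scene',np.load('pics/scene0.npy'),222,258,160,192)
b=X2[(X2[:,2]>108)]; print(len(b),b.mean(0)); m=b[:,:2]-b[:,:2].mean(0); w,V=np.linalg.eigh(m.T@m); print('bar dir',np.arctan2(V[1,1],V[0,1]),w)
# line: pointer
print('ptr',T(388,215,110,(245,160),12), T(403,255,119.5,(245,160),12))
for q in((337,160),(400,147),(479,161),(540,217)): 
    x=T(*q,75,(245,160),12)-c; print('dot',np.arctan2(x[1],x[0]),np.hypot(*x[:2]))
s=arm.read_state(); print(R.from_quat(s['ee_rot']).as_matrix().round(3))
E
```

```text
[638.6 173.   75. ]
[ 565.2 -236.1   75. ]
[ 465.9 -219.9   75. ]
[534.1 191.   75. ]
sealer yaw -0.17751456937806265 415.57245774178676
sealer yaw -0.16455201242190665 416.4547535436583
dial centre ring top [547.5450117  -60.75189623  75.        ]
scene ring [546.81606727 -66.04355357  76.        ]
bar pts 60 [544.78016381 -60.7635564  116.86721543] [567.15718975 -47.84917908 124.31477555]
bar dir [-0.91721559 -0.39839122] -2.731830455986797 [  912.88856858 11341.37177409]
58 [555.20975883 -60.96257476 118.77720213]
bar dir -2.8728996465059473 [ 1327.99494634 33215.25953928]
ptr [566.34632399 -54.47330225 110.        ] [553.63114138 -57.88669542 119.5       ]
dot 0.4413047145050443 44.30338907798843
dot 0.014638037572719292 43.36903964734829
dot -0.5174842337537899 44.50109605084063
dot -1.0593809434601165 44.75927746808017
[[-0.903 -0.43  -0.001]
 [-0.43   0.903  0.002]
 [ 0.     0.002 -1.   ]]
```

```bash
python3 - <<'E'
from h import *
im=cv2.imread('pics/top0.png')
g=im.astype(int).sum(2)
# fit sealer pose: project model ring/panel using candidate pose overlay
T=lambda u,v,z,o=(190,130),f=5: px2w('top',o[0]+(u+.5)/f-.5,o[1]+(v+.5)/f-.5,z)
a=T(62,318,75)
b=T(708,414,75)
print(a,b,np.linalg.norm(a-b))
w=a-b; yaw=np.arctan2(w[1],w[0])-np.pi/2; print(yaw)
Rz=R.from_euler('z',yaw).as_matrix()
print('centre', a-Rz@[-70,265,0], b-Rz@[-70,-195,0])
for n,o,f in(('top',(230,150),8),('scene',(200,150),8)):
    im=cv2.imread(f'pics/{n}0.png')[o[1]:o[1]+75,o[0]:o[0]+95]; im=cv2.resize(im,None,fx=f,fy=f,interpolation=cv2.INTER_CUBIC); im=cv2.convertScaleAbs(im,alpha=1.6)
    def dr(X,col):
        p=[((w2px(n,x)-o+.5)*f-.5) for x in X]; cv2.polylines(im,[np.int32(np.round(p))],False,col,1)
    c=np.array([546.8,-61.5,0]); th=np.linspace(0,2*np.pi,60)
    circ=lambda r,z:[c+[r*np.cos(t),r*np.sin(t),z] for t in th]
    dr(circ(28,75),(0,255,0)); dr(circ(28,84.5),(0,0,255))
    B=R.from_euler('z',0.41).as_matrix(); dr([c+[0,0,119.5]+B@[x,y,0] for x,y in((23,6.5),(-23,6.5),(-23,-6.5),(23,-6.5),(23,6.5))],(255,255,0))
    cv2.imwrite(f'pics/ov_{n}.png',im)
E
```

```text
[523.35436158 203.4946176   75.        ] [ 445.51372924 -238.14398134   75.        ] 448.44600133566865
-0.17446228198868696
centre [546.29343189 -69.63318958  75.        ] [548.29895889 -58.25458041  75.        ]
```

View pics/ov_top.png

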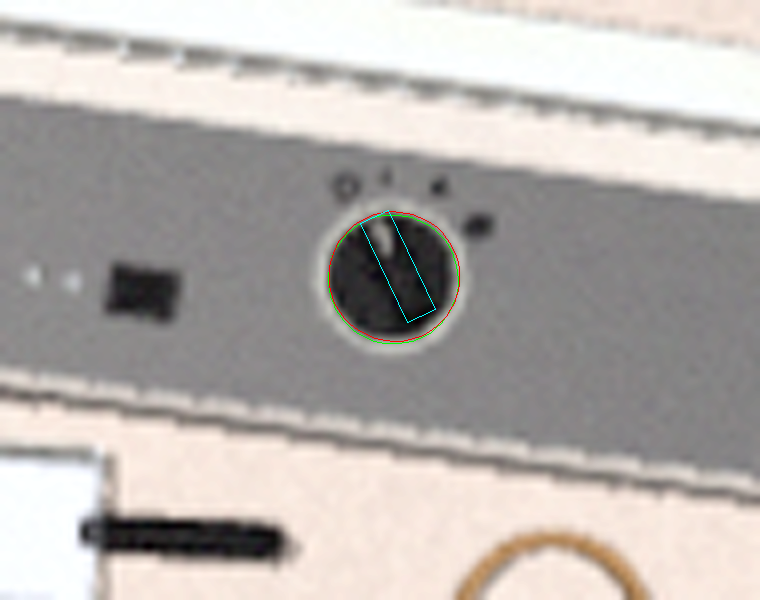

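View pics/ov_scene.png

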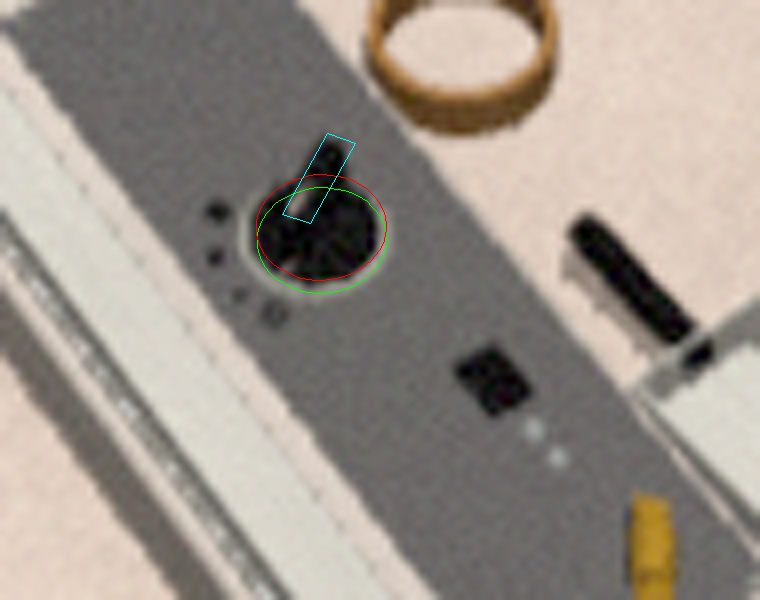

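```bash
python3 -m jog '[[[-46,33,0,0],[-96,68,0,0],[-146,104,0,0],[-196,140,0,0],[-246,176,0,0]]]' 85; python3 - <<'E'
from h import *
s=arm.read_state(); M=R.from_quat(s['ee_rot']).as_matrix(); print(s['joints'].round(2), M.T@(np.array([546.7,-62.5,350])-s['position']), np.arctan2(-M[1,0],-M[0,0]))
E
```

```text
clock: 0.72
position: [415.8, -297.4, 403.8]
ee_rot: [-0.22, 0.975, 0.001, -0.0]
contact_force: [0.8, -0.7, 0.2]
gripper_width: 84.9
[-0.3   0.19 -0.27 -0.   -1.11 -0.82] [-219.25425264  155.68774406   54.12096301] 0.44445796109501695
```

```bash
python3 -m jog '[[[-45,32,0,0],[-90,64,20,0],[-140,100,40,1],[-180,128,54,2],[-219,156,54,2]]]' 85; python3 -m jog '[[[0,0,0,0],[0,0,0,0],[0,0,0,0],[0,0,0,0],[0,0,0,0]]]' 45; python3 - <<'E'
from h import *
snap('top','t1');snap('scene','s1')
s=arm.read_state(); M=R.from_quat(s['ee_rot']).as_matrix(); print(s['joints'].round(2), M.T@(np.array([546.7,-62.5,265])-s['position']), np.arctan2(-M[1,0],-M[0,0]),s['contact_force'],s['wrist_torque'])
a=cv2.imread('pics/s1.png')[100:210,180:300]; cv2.imwrite('pics/s1c.png',cv2.resize(a,None,fx=5,fy=5,interpolation=cv2.INTER_CUBIC))
E
```

```text
clock: 1.35
position: [546.5, -60.5, 348.3]
ee_rot: [-0.204, 0.979, 0.001, -0.002]
contact_force: [1.1, 0.0, 0.2]
gripper_width: 84.7
clock: 1.98
position: [546.2, -61.2, 348.6]
ee_rot: [-0.203, 0.979, 0.001, -0.002]
contact_force: [-0.2, -0.1, -0.0]
gripper_width: 44.8
[ 0.18  0.31 -0.26 -0.   -1.01 -1.34] [-2.01045839e-03 -1.87157959e+00  8.34434836e+01] 0.40926065638789777 [0.11891958 0.58464072 0.32417817] [-0.00493319  0.02182797  0.02229455]
```

View pics/s1c.png

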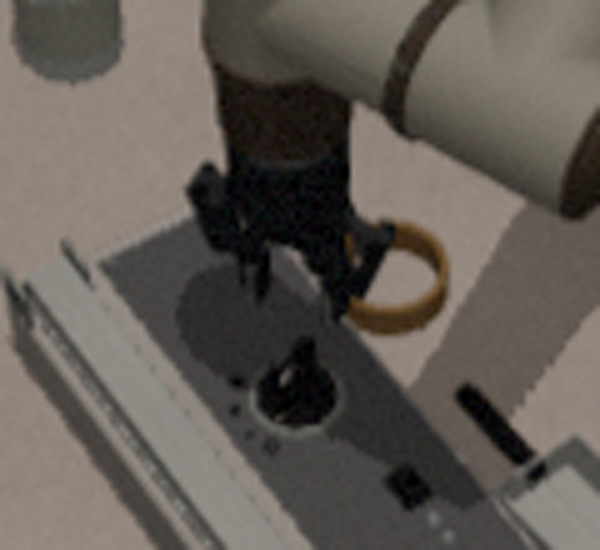

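```bash
python3 -m jog '[[[0,-1,20,0],[0,-1,45,0],[0,-1,65,0],[0,-1,76,0],[0,-1,80,0]]]' 45; python3 -m jog '[[[0,0,0,0],[0,0,0,0],[0,0,0,0],[0,0,0,0],[0,0,0,0]]]' 28;  python3 - <<'E'
from h import *
snap('top','t2');snap('scene','s2')
s=arm.read_state(); print(s['contact_force'],s['position'])
a=cv2.imread('pics/s2.png')[140:210,200:290]; cv2.imwrite('pics/s2c.png',cv2.resize(a,None,fx=8,fy=8,interpolation=cv2.INTER_CUBIC))
E
```

```text
clock: 2.7
position: [546.4, -61.8, 268.1]
ee_rot: [-0.203, 0.979, 0.001, -0.002]
contact_force: [0.3, -0.1, 0.3]
gripper_width: 45.2
clock: 3.32
position: [546.4, -61.8, 268.2]
ee_rot: [-0.203, 0.979, 0.001, -0.002]
contact_force: [-0.6, 0.0, -0.6]
gripper_width: 28.0
[ 0.69927316 -0.7863122   0.68864222] [546.43625265 -61.77739823 268.12755987]
```

View pics/s2c.png

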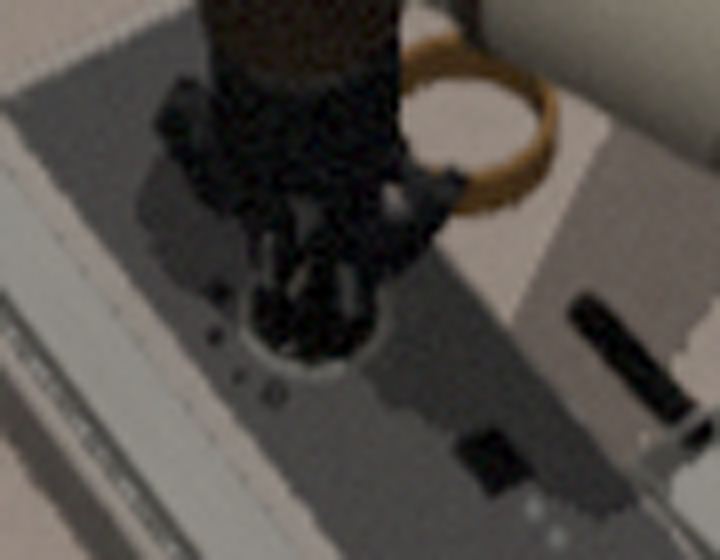

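```bash
python3 -m jog '[[[0,0,0,0],[0,0,0,0],[0,0,0,0],[0,0,0,0],[0,0,0,0]]]' 18; python3 -m jog '[[[0,0,0,0],[0,0,0,0],[0,0,0,0],[0,0,0,0],[0,0,0,0]]]' 14; cat > st.py <<'E'
from h import *
F=[];Tq=[]
for i in range(1):
    s=arm.read_state()
M=R.from_quat(s['ee_rot']).as_matrix()
print('Ftool',(M.T@s['contact_force']).round(1),'Ttool',(M.T@s['wrist_torque']).round(2),'yaw',round(np.arctan2(-M[1,0],-M[0,0]),4),'pos',s['position'].round(2),'q6',s['joints'][5].round(3),'w',round(s['gripper_width'],2))
E
python3 st.py
```

```text
clock: 4.05
position: [546.4, -61.8, 268.1]
ee_rot: [-0.203, 0.979, 0.001, -0.002]
contact_force: [-0.1, 0.5, 0.3]
gripper_width: 17.8
clock: 4.68
position: [546.6, -62.2, 268.2]
ee_rot: [-0.203, 0.979, 0.001, -0.002]
contact_force: [2.6, -5.3, -1.4]
gripper_width: 13.8
Ftool [-0.3 -5.9  1.3] Ttool [1.55 0.12 0.01] yaw 0.4091 pos [546.59 -62.17 268.2 ] q6 -1.341 w 13.82
```

```bash
python3 -m jog '[[[0,-0.3,0,0],[0,-0.5,0,0],[0,-0.5,0,0],[0,-0.5,0,0],[0,-0.5,0,0]]]' 14;python3 st.py; python3 -m jog '[[[0,0,0,0],[0,0,0,0],[0,0,0,0],[0,0,0,0],[0,0,0,0]]]' 10;python3 st.py
```

```text
clock: 5.3
position: [546.7, -62.5, 268.2]
ee_rot: [-0.203, 0.979, 0.001, -0.002]
contact_force: [-0.1, 0.1, -0.4]
gripper_width: 14.2
Ftool [0.1 0.2 0.4] Ttool [ 0.11  0.01 -0.  ] yaw 0.4092 pos [546.72 -62.48 268.17] q6 -1.34 w 14.17
clock: 5.92
position: [546.8, -62.7, 268.3]
ee_rot: [-0.203, 0.979, 0.001, -0.002]
contact_force: [1.2, -5.1, 0.7]
gripper_width: 11.9
Ftool [ 0.9 -5.1 -0.7] Ttool [1.4  0.31 0.02] yaw 0.4093 pos [546.83 -62.66 268.34] q6 -1.34 w 11.88
```

```bash
python3 -m jog '[[[0,-0.3,-1,0],[0,-0.3,-2.5,0],[0,-0.3,-4,0],[0,-0.3,-5.5,0],[0,-0.3,-7,0]]]' 5;python3 st.py
```

```text
clock: 6.55
position: [546.9, -62.8, 275.3]
ee_rot: [-0.203, 0.979, 0.001, -0.002]
contact_force: [1.5, -1.0, -4.7]
gripper_width: 11.8
Ftool [-1.  -1.5  4.7] Ttool [ 0.71 -0.39 -0.01] yaw 0.4092 pos [546.87 -62.79 275.28] q6 -1.34 w 11.76
```

```bash
python3 -m jog '[[[0,0,-1,0],[0,0,-2,0],[0,0,-2.7,0],[0,0,-3.3,0],[0,0,-3.3,0]]]' 5;python3 st.py;python3 -m jog '[[[0,0,-0.3,0],[0,0,-0.5,0],[0,0,-0.7,0],[0,0,-0.7,0],[0,0,-0.7,0]]]' 5;python3 st.py
```

```text
clock: 7.18
position: [546.9, -62.8, 278.7]
ee_rot: [-0.203, 0.979, 0.001, -0.002]
contact_force: [1.9, -2.1, -4.1]
gripper_width: 12.0
Ftool [-0.9 -2.7  4.1] Ttool [ 0.76 -0.28  0.04] yaw 0.4092 pos [546.87 -62.79 278.7 ] q6 -1.34 w 11.97
clock: 7.8
position: [546.9, -62.8, 279.4]
ee_rot: [-0.203, 0.979, 0.001, -0.002]
contact_force: [2.5, -2.3, -4.9]
gripper_width: 11.8
Ftool [-1.4 -3.1  4.9] Ttool [ 0.88 -0.28 -0.01] yaw 0.4092 pos [546.87 -62.78 279.4 ] q6 -1.34 w 11.78
```

```bash
python3 -m jog '[[[0,0,-0.2,0],[0,0,-0.4,0],[0,0,-0.5,0],[0,0,-0.5,0],[0,0,-0.5,0]]]' 5;python3 st.py
```

```text
clock: 8.43
position: [546.9, -62.8, 279.8]
ee_rot: [-0.203, 0.979, 0.001, -0.002]
contact_force: [2.8, -3.6, -7.3]
gripper_width: 11.8
Ftool [-1.2 -4.4  7.3] Ttool [ 1.1  -0.53  0.06] yaw 0.4092 pos [546.88 -62.76 279.76] q6 -1.34 w 11.81
```

```bash
python3 -m jog '[[[0,0,-0.2,0],[0,0,-0.4,0],[0,0,-0.5,0],[0,0,-0.5,0],[0,0,-0.5,0]]]' 5;python3 st.py
```

```text
clock: 9.05
position: [546.9, -62.8, 280.0]
ee_rot: [-0.203, 0.979, 0.001, -0.002]
contact_force: [4.4, -3.1, -10.6]
gripper_width: 11.7
Ftool [-2.8 -4.7 10.6] Ttool [ 1.34 -0.81 -0.03] yaw 0.409 pos [546.88 -62.79 279.96] q6 -1.34 w 11.72
```

```bash
python3 -m jog '[[[0,0,0.2,3],[0,0,0.2,7],[0,0,0.2,11],[0,0,0.2,15],[0,0,0.2,18]]]' 5;python3 st.py
```

```text
clock: 9.68
position: [546.7, -62.2, 280.0]
ee_rot: [-0.047, 0.999, 0.001, -0.003]
contact_force: [3.9, 0.6, -6.9]
gripper_width: 12.0
Ftool [-4.   0.3  6.9] Ttool [-0.09 -0.8  -0.06] yaw 0.0933 pos [546.75 -62.23 279.95] q6 -1.655 w 11.97
```

```bash
python3 -m jog '[[[0.1,0,0.2,4],[0.1,0,0.2,8],[0.1,0,0.2,12],[0.1,0,0.2,15],[0.1,0,0.2,18]]]' 5;python3 st.py;
```

```text
clock: 10.3
position: [546.7, -61.6, 280.0]
ee_rot: [0.111, 0.994, 0.001, -0.003]
contact_force: [3.2, 0.0, -8.0]
gripper_width: 11.6
Ftool [-3.1  0.7  8. ] Ttool [-0.43 -0.88 -0.  ] yaw -0.2225 pos [546.7  -61.63 279.95] q6 -1.971 w 11.6
```

```bash
python3 -m jog '[[[0,0,0.2,4],[0,0,0.2,8],[0,0,0.2,12],[0,0,0.2,15],[0,0,0.2,16]]]' 5;python3 st.py;python3 -c "
from h import *
snap('top','t3');snap('scene','s3')
a=cv2.imread('pics/s3.png')[140:210,200:290]; cv2.imwrite('pics/s3c.png',cv2.resize(a,None,fx=8,fy=8,interpolation=cv2.INTER_CUBIC))"
```

```text
clock: 10.92
position: [546.8, -61.1, 280.0]
ee_rot: [0.248, 0.969, 0.001, -0.002]
contact_force: [1.5, 1.2, -7.0]
gripper_width: 12.1
Ftool [-0.8  1.8  7. ] Ttool [-0.69 -0.73 -0.06] yaw -0.5019 pos [546.82 -61.14 279.96] q6 -2.251 w 12.12
```

View pics/s3c.png

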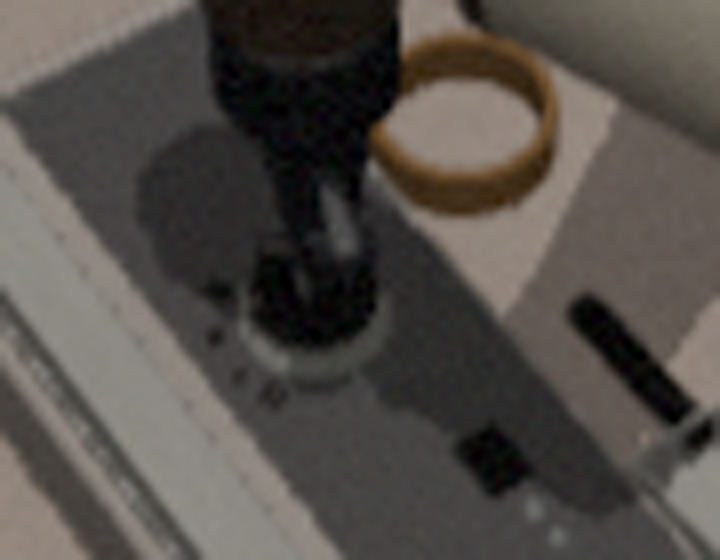

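```bash
python3 -m jog '[[[0,0,0.2,1],[0,0,0.6,1],[0,0,1,1],[0,0,1.6,1],[0,0,2.2,1]]]' 5;python3 st.py;python3 -m jog '[[[0,0,0.2,0],[0,0,0.4,0],[0,0,0.6,0],[0,0,0.6,0],[0,0,0.6,0]]]' 5;python3 st.py
```

```text
clock: 11.65
position: [546.8, -61.1, 278.7]
ee_rot: [0.256, 0.967, 0.002, -0.002]
contact_force: [-0.9, 1.7, 3.6]
gripper_width: 11.8
Ftool [ 1.6  1.  -3.6] Ttool [-0.48  0.57  0.02] yaw -0.5186 pos [546.8  -61.09 278.66] q6 -2.268 w 11.78
clock: 12.28
position: [546.8, -61.1, 278.1]
ee_rot: [0.256, 0.967, 0.002, -0.002]
contact_force: [-1.5, 2.0, 3.5]
gripper_width: 12.1
Ftool [ 2.4  1.  -3.4] Ttool [-0.47  0.57  0.02] yaw -0.5185 pos [546.8 -61.1 278.1] q6 -2.268 w 12.13
```

```bash
python3 -m jog '[[[0,0,0.3,0],[0,0,0.6,0],[0,0,0.9,0],[0,0,1.0,0],[0,0,1.0,0]]]' 5;python3 st.py;python3 -m jog '[[[0,0,0.2,0],[0,0,0.3,0],[0,0,0.4,0],[0,0,0.4,0],[0,0,0.4,0]]]' 5;python3 st.py
```

```text
clock: 12.9
position: [546.8, -61.1, 277.1]
ee_rot: [0.256, 0.967, 0.002, -0.002]
contact_force: [-0.6, 2.2, 3.1]
gripper_width: 11.6
Ftool [ 1.6  1.6 -3.1] Ttool [-0.53  0.49  0.04] yaw -0.5185 pos [546.82 -61.11 277.07] q6 -2.268 w 11.64
clock: 13.52
position: [546.8, -61.1, 276.6]
ee_rot: [0.256, 0.967, 0.002, -0.002]
contact_force: [-1.3, 1.9, 4.2]
gripper_width: 11.8
Ftool [ 2.1  1.  -4.2] Ttool [-0.51  0.52  0.  ] yaw -0.5186 pos [546.82 -61.09 276.64] q6 -2.268 w 11.84
```

```bash
python3 -m jog '[[[0,0,0.2,0],[0,0,0.3,0],[0,0,0.4,0],[0,0,0.4,0],[0,0,0.4,0]]]' 5;python3 st.py
```

```text
clock: 14.15
position: [546.8, -61.1, 276.3]
ee_rot: [0.256, 0.967, 0.002, -0.002]
contact_force: [-1.0, 1.9, 4.8]
gripper_width: 11.5
Ftool [ 1.8  1.2 -4.8] Ttool [-0.44  0.63  0.03] yaw -0.5185 pos [546.79 -61.07 276.29] q6 -2.268 w 11.51
```

```bash
python3 -m jog '[[[0,0,0.2,0],[0,0,0.3,0],[0,0,0.4,0],[0,0,0.4,0],[0,0,0.4,0]]]' 5;python3 st.py
```

```text
clock: 14.78
position: [546.8, -61.1, 276.2]
ee_rot: [0.256, 0.967, 0.002, -0.002]
contact_force: [-2.3, 2.5, 7.2]
gripper_width: 12.0
Ftool [ 3.3  1.  -7.2] Ttool [-0.45  0.84  0.11] yaw -0.5184 pos [546.78 -61.08 276.18] q6 -2.268 w 12.01
```

```bash
for i in 1; do python3 -m jog '[[[0,0,0.3,0.4],[0,0,0.4,0.8],[0,0,0.4,1.2],[0,0,0.4,1.6],[0,0,0.4,2]]]' 5;python3 st.py;done
```

```text
clock: 15.4
position: [546.8, -61.0, 276.1]
ee_rot: [0.273, 0.962, 0.001, -0.002]
contact_force: [-1.2, 1.9, 5.8]
gripper_width: 11.8
Ftool [ 2.   1.  -5.8] Ttool [-0.31  0.82 -0.05] yaw -0.553 pos [546.8  -61.   276.05] q6 -2.302 w 11.78
```

```bash
for i in 1; do python3 -m jog '[[[0,0,0.3,0.4],[0,0,0.4,0.8],[0,0,0.4,1.2],[0,0,0.4,1.6],[0,0,0.4,2]]]' 5;python3 st.py;done
```

```text
clock: 16.02
position: [546.8, -61.0, 275.8]
ee_rot: [0.29, 0.957, 0.001, -0.002]
contact_force: [-1.4, 1.9, 5.0]
gripper_width: 12.2
Ftool [ 2.2  0.8 -5. ] Ttool [-0.48  0.79 -0.02] yaw -0.5879 pos [546.81 -60.95 275.76] q6 -2.337 w 12.25
```

```bash
python3 -m jog '[[[0,0,0.2,0],[0,0,0.4,0],[0,0,0.5,0],[0,0,0.5,0],[0,0,0.5,0]]]' 5;python3 st.py
```

```text
clock: 16.65
position: [546.8, -60.9, 275.2]
ee_rot: [0.29, 0.957, 0.001, -0.002]
contact_force: [-0.9, 2.9, 2.9]
gripper_width: 11.9
Ftool [ 2.3  1.9 -2.8] Ttool [-0.46  0.6   0.06] yaw -0.5879 pos [546.81 -60.94 275.18] q6 -2.337 w 11.92
```

```bash
python3 -m jog '[[[0,0,0.3,0],[0,0,0.6,0],[0,0,0.8,0],[0,0,1,0],[0,0,1,0]]]' 5;python3 st.py
```

```text
clock: 17.27
position: [546.8, -61.0, 274.2]
ee_rot: [0.29, 0.957, 0.001, -0.002]
contact_force: [-2.6, 2.7, 5.6]
gripper_width: 11.8
Ftool [ 3.7  0.8 -5.6] Ttool [-0.41  0.68  0.02] yaw -0.588 pos [546.81 -60.96 274.23] q6 -2.337 w 11.77
```

```bash
python3 -m jog '[[[0,0,0.2,0.5],[0,0,0.5,1],[0,0,0.8,1],[0,0,1.2,1],[0,0,1.5,1]]]' 5;python3 st.py
```

```text
clock: 17.9
position: [546.8, -60.9, 272.7]
ee_rot: [0.298, 0.955, 0.002, -0.002]
contact_force: [-0.4, 1.4, 4.0]
gripper_width: 12.0
Ftool [ 1.1  1.  -4. ] Ttool [-0.59  0.61  0.03] yaw -0.6055 pos [546.84 -60.91 272.66] q6 -2.355 w 12.01
```

```bash
python3 -m jog '[[[0,0,0.5,0],[0,0,1,0],[0,0,1.5,0],[0,0,2,0],[0,0,2,0]]]' 5;python3 st.py;python3 -m jog '[[[0,0,0.4,0],[0,0,0.8,0],[0,0,1.0,0],[0,0,1.2,0],[0,0,1.2,0]]]' 5;python3 st.py
```

```text
clock: 18.52
position: [546.8, -60.9, 270.6]
ee_rot: [0.298, 0.955, 0.002, -0.002]
contact_force: [-0.5, 1.5, 3.4]
gripper_width: 11.8
Ftool [ 1.3  0.9 -3.4] Ttool [-0.5   0.59  0.03] yaw -0.6055 pos [546.83 -60.92 270.57] q6 -2.355 w 11.8
clock: 19.15
position: [546.8, -60.9, 269.4]
ee_rot: [0.298, 0.955, 0.002, -0.002]
contact_force: [-1.1, 3.4, 2.8]
gripper_width: 12.1
Ftool [ 2.9  2.2 -2.8] Ttool [-0.51  0.64  0.07] yaw -0.6055 pos [546.83 -60.9  269.37] q6 -2.355 w 12.08
```

```bash
for i in 1 2; do python3 -m jog '[[[0,0,0.2,0],[0,0,0.4,0],[0,0,0.5,0],[0,0,0.5,0],[0,0,0.5,0]]]' 5;python3 st.py;done
```

```text
clock: 19.77
position: [546.8, -60.9, 268.8]
ee_rot: [0.298, 0.955, 0.002, -0.002]
contact_force: [-0.5, 2.1, 4.7]
gripper_width: 11.7
Ftool [ 1.6  1.5 -4.7] Ttool [-0.48  0.7   0.07] yaw -0.6056 pos [546.83 -60.92 268.82] q6 -2.355 w 11.71
clock: 20.4
position: [546.8, -60.9, 268.3]
ee_rot: [0.298, 0.955, 0.002, -0.002]
contact_force: [-1.2, 2.4, 3.6]
gripper_width: 11.6
Ftool [ 2.4  1.2 -3.6] Ttool [-0.41  0.71  0.04] yaw -0.6055 pos [546.82 -60.92 268.32] q6 -2.355 w 11.61
```

```bash
for i in 1 2; do python3 -m jog '[[[0,0,0.2,0],[0,0,0.3,0],[0,0,0.4,0],[0,0,0.4,0],[0,0,0.4,0]]]' 5;python3 st.py;done
```

```text
clock: 21.02
position: [546.8, -60.9, 268.1]
ee_rot: [0.298, 0.955, 0.001, -0.002]
contact_force: [-1.0, 1.5, 5.1]
gripper_width: 11.9
Ftool [ 1.7  0.7 -5.1] Ttool [-0.37  0.81  0.06] yaw -0.6054 pos [546.83 -60.91 268.09] q6 -2.355 w 11.91
clock: 21.65
position: [546.8, -60.9, 268.0]
ee_rot: [0.298, 0.955, 0.002, -0.002]
contact_force: [-2.9, 2.6, 6.9]
gripper_width: 12.0
Ftool [ 3.9  0.5 -6.9] Ttool [-0.45  0.87  0.1 ] yaw -0.6054 pos [546.83 -60.91 268.04] q6 -2.355 w 11.96
```

```bash
python3 -m jog '[[[0,0,0.2,0],[0,0,0.4,0],[0,0,0.6,0],[0,0,0.6,0],[0,0,0.6,0]]]' 5;python3 st.py;python3 -m jog '[[[0,0,0,0],[0,0,0,0],[0,0,0,0],[0,0,0,0],[0,0,0,0]]]' 5;python3 st.py
```

```text
clock: 22.28
position: [546.8, -60.9, 267.9]
ee_rot: [0.298, 0.955, 0.001, -0.002]
contact_force: [-2.2, 2.8, 6.8]
gripper_width: 11.8
Ftool [ 3.4  1.1 -6.8] Ttool [-0.38  1.01  0.03] yaw -0.6052 pos [546.79 -60.88 267.93] q6 -2.355 w 11.8
clock: 22.9
position: [546.8, -60.9, 267.9]
ee_rot: [0.298, 0.955, 0.001, -0.002]
contact_force: [-1.5, 2.9, 3.5]
gripper_width: 11.8
Ftool [ 2.9  1.6 -3.5] Ttool [-0.49  0.78  0.05] yaw -0.6053 pos [546.8  -60.89 267.93] q6 -2.355 w 11.82
```

```bash
python3 -m jog '[[[0,0,0,0],[0,0,0,0],[0,0,0,0],[0,0,0,0],[0,0,0,0]]]' 20;python3 st.py; python3 -m jog '[[[0,0,0,0],[0,0,0,0],[0,0,0,0],[0,0,0,0],[0,0,0,0]]]' 40;python3 -m jog '[[[0,0,-10,0],[0,0,-20,0],[0,0,-32,0],[0,0,-45,0],[0,0,-60,0]]]' 40;python3 st.py
python3 -m jog '[[[0,0,-40,0],[0,0,-80,0],[-50,0,-80,0],[-100,0,-80,0],[-150,0,-80,0]]]' 40;python3 st.py
python3 - <<'E'
from h import *
for n,o,f in(('top',(230,150),8),('scene',(200,150),8)):
    im,d=snap(n,n+'5'); im=im[o[1]:o[1]+75,o[0]:o[0]+95]; im=cv2.resize(im,None,fx=f,fy=f,interpolation=cv2.INTER_CUBIC); cv2.imwrite(f'pics/{n}5c.png',cv2.convertScaleAbs(im,alpha=1.6))
E
```

```text
clock: 23.52
position: [546.8, -60.9, 267.9]
ee_rot: [0.298, 0.955, 0.001, -0.002]
contact_force: [0.1, 0.7, -0.3]
gripper_width: 19.7
Ftool [0.3 0.6 0.3] Ttool [ 0.01 -0.04 -0.03] yaw -0.6053 pos [546.79 -60.91 267.9 ] q6 -2.355 w 19.7
clock: 24.15
position: [546.8, -60.9, 267.9]
ee_rot: [0.298, 0.955, 0.001, -0.002]
contact_force: [0.2, -0.7, 0.4]
gripper_width: 39.9
clock: 24.78
position: [546.9, -61.2, 329.0]
ee_rot: [0.298, 0.955, 0.001, -0.002]
contact_force: [0.6, 0.8, -0.9]
gripper_width: 39.9
Ftool [-0.1  1.   0.9] Ttool [ 0.   -0.03  0.01] yaw -0.6053 pos [546.9  -61.18 329.02] q6 -2.355 w 39.85
clock: 25.4
position: [671.4, -147.6, 409.7]
ee_rot: [0.298, 0.955, 0.002, -0.001]
contact_force: [1.5, 0.9, -0.1]
gripper_width: 40.0
Ftool [-0.7  1.6  0.1] Ttool [-0.1  -0.03 -0.02] yaw -0.6049 pos [ 671.35 -147.59  409.69] q6 -2.192 w 39.97
```

View pics/top5c.png

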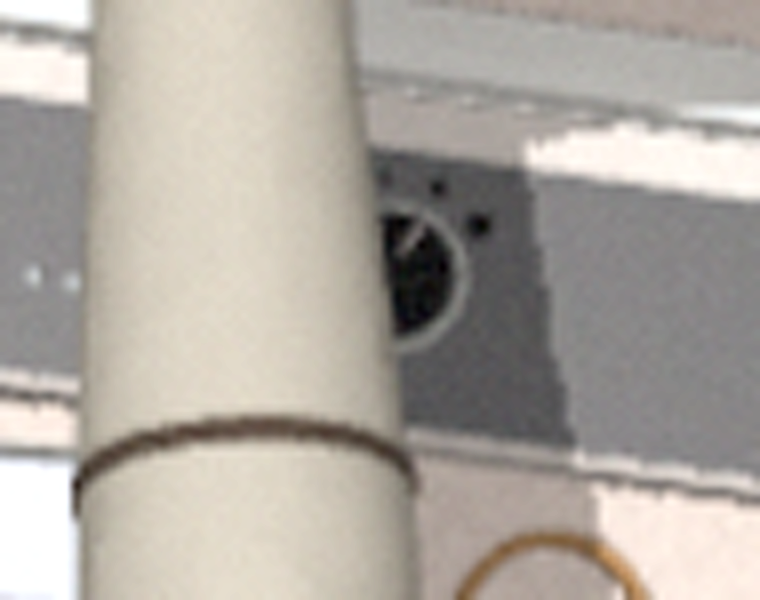

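View pics/scene5c.png

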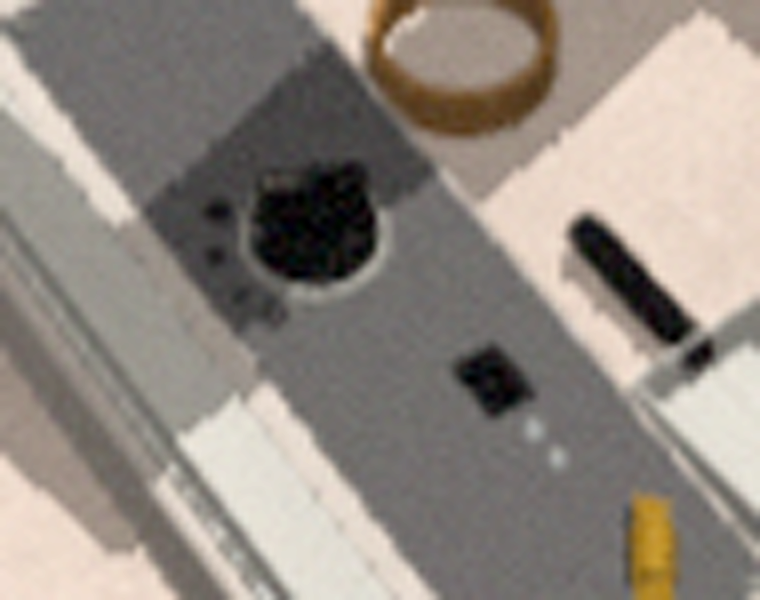

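```bash
python3 - <<'E'
from h import *
def cloud(n,d,u0,u1,v0,v1):
    p=arm.camera_params(n);K,Rm,t=map(np.array,(p['mtx'],p['R'],p['t']))
    V,U=np.mgrid[v0:v1,u0:u1]; z=d[v0:v1,u0:u1]
    q=np.linalg.inv(K)@np.stack([U.ravel(),V.ravel(),np.ones(U.size)])*z.ravel()
    return (Rm.T@(q-t[:,None])).T
for f in('scene0','s3','scene5'):
    X=cloud('scene',np.load(f'pics/{f}.npy'),222,258,160,192)
    r=np.hypot(X[:,0]-548,X[:,1]+64)
    sk=X[(r<27)&(X[:,2]>70)&(X[:,2]<105)][:,2]
    pa=X[(r>33)&(r<50)&(X[:,2]<100)&(X[:,2]>60)][:,2]
    b=X[(r<26)&(X[:,2]>110)]
    m=b[:,:2]-b[:,:2].mean(0); w,V=np.linalg.eigh(m.T@m)
    print(f,'skirt',np.median(sk),'panel',np.median(pa),'bar',len(b),np.median(b[:,2]),np.arctan(V[1,1]/V[0,1]))
E
```

```text
scene0 skirt 86.47917743134842 panel 77.46802884788019 bar 52 119.24391915092471 0.4267594097826212
s3 skirt 96.05965786582566 panel 77.22761895315587 bar 92 133.19263336048192 -0.9850953382422893
scene5 skirt 88.25432413945417 panel 77.77053615916486 bar 65 118.27593738694723 -0.6421403561485494
```

```bash
python3 -m jog '[[[50,0,0,0],[100,0,0,0],[150,0,0,0],[152,0,30,0],[152,0,70,0]]]' 0;python3 st.py; python3 - <<'E'
from h import *
s=arm.read_state(); M=R.from_quat(s['ee_rot']).as_matrix(); print(M.T@(np.array([546.8,-61.3,297])-s['position']))
E
```

```text
clock: 26.12
position: [547.1, -61.4, 339.1]
ee_rot: [0.299, 0.954, 0.002, 0.0]
contact_force: [0.7, 0.6, -0.0]
gripper_width: 0.0
Ftool [-0.3  0.9  0.1] Ttool [-0.02 -0.05 -0.01] yaw -0.6067 pos [547.1  -61.41 339.13] q6 -2.357 w 0.02
[ 0.27473265 -0.26015247 42.1254905 ]
```

```bash
python3 -m jog '[[[0,0,15,0],[0,0,28,0],[0,0,37,0],[0,0,42,0],[0,0,42,0]]]' 0;python3 st.py; python3 -m jog '[[[0,0,1,0],[0,0,2,0],[0,0,3,0],[0,0,3.5,0],[0,0,3.5,0]]]' 0;python3 st.py
```

```text
clock: 26.75
position: [547.3, -61.3, 297.2]
ee_rot: [0.299, 0.954, 0.002, 0.0]
contact_force: [-0.2, -0.8, -1.3]
gripper_width: -0.1
Ftool [-0.3 -0.8  1.3] Ttool [-0.01 -0.04  0.02] yaw -0.6068 pos [547.34 -61.32 297.16] q6 -2.357 w -0.1
clock: 27.38
position: [547.3, -61.3, 293.6]
ee_rot: [0.299, 0.954, 0.002, 0.0]
contact_force: [1.2, -0.5, 0.2]
gripper_width: 0.2
Ftool [-1.3  0.3 -0.2] Ttool [ 0.01  0.01 -0.04] yaw -0.6068 pos [547.34 -61.29 293.62] q6 -2.357 w 0.19
```

```bash
python3 -m jog '[[[0,0,0.2,0],[0,0,0.4,0],[0,0,0.6,0],[0,0,0.6,0],[0,0,0.6,0]]]' 0;python3 st.py
```

```text
clock: 28.0
position: [547.3, -61.3, 293.0]
ee_rot: [0.299, 0.954, 0.002, 0.0]
contact_force: [0.2, 0.1, -0.0]
gripper_width: 0.5
Ftool [-0.1  0.2  0. ] Ttool [-0.02 -0.07 -0.03] yaw -0.6068 pos [547.33 -61.28 293.02] q6 -2.357 w 0.52
```

Nothing touched at 293.0, where the tips are at 120.0 (a home bar's top is 119.5).

```bash
for i in 1 2; do python3 -m jog '[[[0,0,0.2,0],[0,0,0.4,0],[0,0,0.4,0],[0,0,0.4,0],[0,0,0.4,0]]]' 0;python3 st.py;done
```

```text
clock: 28.62
position: [547.3, -61.3, 292.7]
ee_rot: [0.299, 0.954, 0.002, 0.0]
contact_force: [0.5, 0.3, 1.8]
gripper_width: 0.4
Ftool [-0.2  0.5 -1.8] Ttool [0.1  0.04 0.01] yaw -0.6068 pos [547.34 -61.28 292.67] q6 -2.357 w 0.36
clock: 29.25
position: [547.4, -61.3, 292.6]
ee_rot: [0.299, 0.954, 0.002, 0.0]
contact_force: [-3.0, 1.1, 5.9]
gripper_width: 0.1
Ftool [ 3.1 -0.8 -5.9] Ttool [0.16 0.55 0.03] yaw -0.6066 pos [547.37 -61.29 292.64] q6 -2.357 w 0.07
```

```bash
python3 -m jog '[[[0,0,0.2,0],[0,0,0.4,0],[0,0,0.5,0],[0,0,0.5,0],[0,0,0.5,0]]]' 0;python3 st.py; python3 -m jog '[[[0,0,-5,0],[0,0,-20,0],[0,0,-50,0],[0,0,-80,0],[0,0,-110,0]]]' 0;python3 -m jog '[[[40,0,-10,0],[90,0,-10,0],[140,0,-10,0],[180,0,-10,0],[200,0,-10,0]]]' 0;python3 st.py
python3 - <<'E'
from h import *
o=(200,150);f=8
for n in('top','scene'): im,d=snap(n,n+'6')
im=im[o[1]:o[1]+75,o[0]:o[0]+95]; im=cv2.resize(im,None,fx=f,fy=f,interpolation=cv2.INTER_CUBIC); cv2.imwrite('pics/scene6c.png',cv2.convertScaleAbs(im,alpha=1.8))
E
```

```text
clock: 29.88
position: [547.4, -61.3, 292.6]
ee_rot: [0.299, 0.954, 0.002, 0.001]
contact_force: [-2.4, 0.7, 6.1]
gripper_width: -0.1
Ftool [ 2.4 -0.8 -6.1] Ttool [0.21 0.74 0.01] yaw -0.6064 pos [547.36 -61.28 292.64] q6 -2.357 w -0.08
clock: 30.5
position: [547.1, -61.7, 404.4]
ee_rot: [0.299, 0.954, 0.002, 0.001]
contact_force: [0.6, 0.1, 0.4]
gripper_width: -0.2
clock: 31.12
position: [381.1, 52.7, 415.2]
ee_rot: [0.298, 0.955, 0.003, 0.002]
contact_force: [0.6, 0.3, -0.4]
gripper_width: 0.0
Ftool [-0.3  0.6  0.4] Ttool [-0.01  0.01 -0.03] yaw -0.6049 pos [381.09  52.67 415.18] q6 -2.74 w 0.01
```

View pics/top6.png

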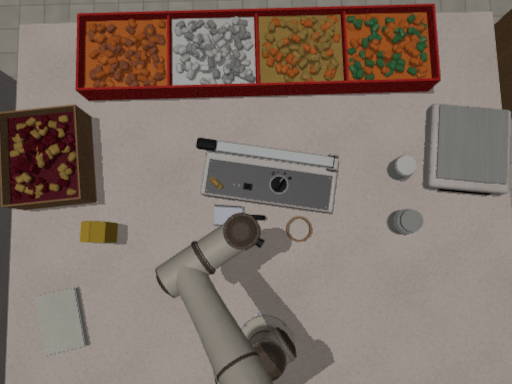

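View pics/scene6c.png

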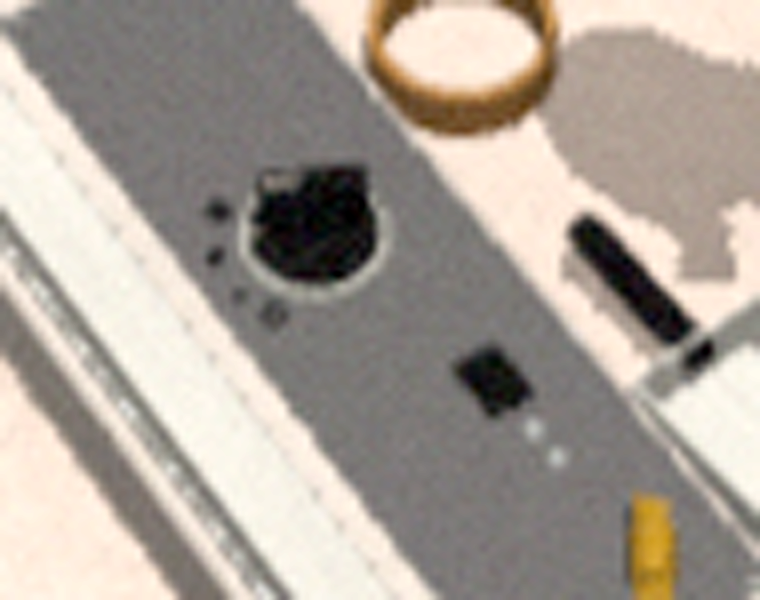

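The top view shows the dial home at about (279,184), with its pointer just past the middle dot. The press bar, sweet (217,183), scoop, tape, jar, tin and carton are where they were.

```bash
python3 -c "
from bench import arm
print(arm.job_done())"
```

```text
the job is handed in; nothing more can be done
None
```

The dial is set and pushed fully home in the first lock slot past the middle dot. The job was handed in at about 31 s, within the 64 s limit, with the robot clear of everything.

**What I did:** I gripped the dial's bar and pulled it up about 11 mm, until the force rose at the stop (10.6 N in all, about 4 N of it friction). I turned it clockwise to the middle dot at about 0.95 rad and lowered it onto the ring. I then eased it on with about 5–7 N until it sank, at about 1.0 rad. I turned it 1° further to sit clear of the slot edge and pushed it down about 8 mm to its end, never with more than about 7 N.

**Last checks:**
- **Height:** pressing lightly on the bar from above with closed fingers met firm resistance at 119.6 mm above the table. A dial that is home should stand at 119.5 mm, and it did not move under 6 N.
- **Scene:** in the final pictures the pointer is just past the middle dot. The press bar and all the other items look unmoved.
- **Less exact:** depth readings of the dial from the scene camera were mixed. The skirt read 1.8 mm higher than at the start and the bar 1 mm lower, so I relied on the press from above instead. The dial's angle relative to the sealer is known only to about 0.03 rad.

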